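Put the balance's check weights back in their cases

TASK

The balance check is finished: take the stack of four steel weights off the balance pan one by one, from the top down, and stand each flat in the round recess of its own wooden case, the one cut to its size. Lower them in gently without dropping or tipping any or letting them touch the counter, and leave the bottle and the jar alone.

Things in the scene. Friction and masses are not known exactly. Their poses are not given: they have to be found in the camera images.
- w500: plain steel disc weight (nominal 500 g), 56 mm in diameter, 26 mm tall, the largest, at the bottom of the stack on the balance pan (stacked a few mm off-centre). Origin: centre of its underside; z up its axis. The white balance is fixed: metal pan 120 mm across, top 60 mm above the counter; housing top 50 mm up, within 160 mm of the pan's centre.
- w200: plain steel disc weight (nominal 200 g), 40 mm in diameter, 20 mm tall, the second largest, second from the bottom on the balance pan (stacked a few mm off-centre). Origin: centre of its underside; z up its axis.
- w100: plain steel disc weight (nominal 100 g), 30 mm in diameter, 18 mm tall, the second smallest, third from the bottom on the balance pan (stacked a few mm off-centre). Origin: centre of its underside; z up its axis.
- w50: plain steel disc weight (nominal 50 g), 22 mm in diameter, 17 mm tall, the smallest, on top of the stack on the balance pan (stacked a few mm off-centre). Origin: centre of its underside; z up its axis.
- case500: open wooden case for the 56 mm weight: fixed square block 96 x 96 mm, 16 mm tall, with a round recess 70 mm in diameter and 7 mm deep at its centre (recess floor 9 mm above the counter; 7 mm of room all round the weight). Origin: centre of its underside, on the counter; z up; x and y along its sides.
- case200: open wooden case for the 40 mm weight: fixed square block 80 x 80 mm, 16 mm tall, with a round recess 54 mm in diameter and 7 mm deep at its centre (recess floor 9 mm above the counter; 7 mm of room all round the weight). Origin: centre of its underside, on the counter; z up; x and y along its sides.
- case100: open wooden case for the 30 mm weight: fixed square block 70 x 70 mm, 16 mm tall, with a round recess 44 mm in diameter and 7 mm deep at its centre (recess floor 9 mm above the counter; 7 mm of room all round the weight). Origin: centre of its underside, on the counter; z up; x and y along its sides.
- case50: open wooden case for the 22 mm weight: fixed square block 62 x 62 mm, 16 mm tall, with a round recess 36 mm in diameter and 7 mm deep at its centre (recess floor 9 mm above the counter; 7 mm of room all round the weight). Origin: centre of its underside, on the counter; z up; x and y along its sides.
- amber: bystander: loose amber medicine bottle with a white cap, 54 mm in diameter, 105 mm tall, standing on the counter. Origin: centre of its underside.
- jar: bystander: loose white jar, 60 mm in diameter, 60 mm tall, standing on the counter. Origin: centre of its underside.
Things that resemble listed ones, but are neither listed nor needed, are in the scene too. What is shaped like the w200 but orange or yellow is not meant.

How it is judged:
By the outcome, as a careful person would: the job done as asked, in the order asked, and still so for the second after the job is handed in, with the robot touching nothing.
It also fails if it takes over 112 s, if anything falls off the work surface, if the arm or the gripper's body presses on something with over 40 N, if the wrist force passes 120 N, or if a joint passes its speed limit or range.

ROBOT

A 6-joint arm with a two-finger parallel gripper is mounted at the origin on the work surface. World frame = base frame: x ahead of the robot, y to its left, z up, the work surface at z = 0. Lengths are in m, angles in rad, forces in N, time in s.
With the tool pointing down it reaches from about 0.3 to 0.775 m from the base axis. Payload 14.6 kg.
Tool frame: the origin (TCP) lies at the very end of the fingers, on their centre line; the grasp point (between the pads) lies 19 mm behind it; z points along the fingers, y is the line along which they close (so a half turn about z gives the same grasp; the last joint's range is limited). The gripper opens to 94 mm and grips with 3 to 60 N. Pads are 16 mm wide; open, the fingers measure 119 mm over their backs; the gripper's body (75 mm by 177 mm) begins 78 mm behind the grasp point.
Start: joints at [1.158, 0.3, 1.521, -0, 1.321, -0.067], TCP at [0.186, 0.517, 0.184] pointing down, gripper open.
Joint ranges: [-3.03, 3.03], [-0.79, 2.21], [0.23, 2.52], [-1.04, 4.18], [0, 3.07], [-2.55, 2.55]. Speed limits (rad/s): [2.22, 2.22, 2.57, 3.14, 3.14, 3.14].

INTERFACE

Orientations are given as [roll, pitch, yaw] about the fixed x, y, z axes, in that order (R = Rz(yaw) Ry(pitch) Rx(roll)).
In Python, from station import ctrl, cams gives the robot as it stands. The module is installed in compiled form; this text tells all that it offers.
- The arm moves only by the tool arm_command, never from a script. Its argument "plan" is a list that holds one entry, the list of rows, each a list of 7 numbers: the shift along the tool's x, y, z in parts of the range, where 1.0 means 800 mm, then the turn, a rotation vector about the tool's x, y, z in normalised numbers (1 is 2 pi rad), then the closure, from -1 (fully open) to 1 (shut). A call has 1 to 12 rows; each row is the pose to reach, as a shift and turn from the pose commanded when the call began, along the tool's axes at that moment; what a row does not reach only later rows make up. A row lasts 1/10 s, in which the tool goes at most 50 mm and 8.59 degrees, less where a joint would pass 70% of its speed; a pose out of reach is approached as far as the arm can. A shift or turn number past 1, either way, is cut back to 1. A call with a gripper value outside its range is refused whole. The fingers move at their own pace and stop on an object; "squeeze" is the grip in N (left out, the last holds). Time passes only in rows, so rows that repeat a pose let the fingers close. It gives the time, the measured TCP pose, the force, the opening and the grip force at its end, in the units of the state.
- ctrl.get_obs(): the state, without advancing time (a new reading comes with each control period).
- cams.camera(name): name is "scene" or "top" or "wrist"; returns (picture, depth): 400x640x3 uint8, blue, green, red; 400x640 float32, m along the optical axis (not along the pixel's ray), 0 where there is no reading.
- cams.camera_info(name): a dict with "fx", "fy", "cx", "cy" (pixels), "world_to_cam" (4x4, takes a point from world to camera coordinates). Camera axes: x right, y down, z forward; pixel columns grow to the right and rows downward; lengths in m; the calibration is good to about 2 mm. A picture is of the moment at which its call begins: read the wrist's pose just before it. camera_info takes no time and is no camera call; for the wrist camera it gives the pose at the moment of the call.
- ctrl.hand_in(): hands the job in; it is judged then, once.
The state is a dict: "time_s": time; "qpos": joint angles; "joint_vel": joint speeds; "tau": joint torques, N m; "ee_pos": TCP position; "eef_rot": TCP orientation; "force": force on the tool from outside, world axes, zero at the start; "moment": the same for the moment, N m; "grip_width": finger opening in m; "grip_force": force on a finger pad.
Only numpy, scipy, OpenCV 4.12 (cv2) and the standard library are available. Lean on these libraries where they do the work, as an engineer would, in place of code of your own. Each camera call takes 0.05 s, during which the arm holds its last target. There are 200 camera calls.

## Working session

There is one attempt and no reset: what is moved stays moved. The work goes in short steps, Python scripts to look and compute and a tool call to move; the robot and the scene stay as the last step left them, time stands still between calls to the robot, and variables do not carry over. Pictures are saved under pics/ and viewed, at most 14 in all, crops included, and the job is handed in when it is done.

Besides the shell and the picture viewer there is one more tool, called after "Request:" as a command line: name --argument value ..., lists and objects as JSON in quotes. arm_command: Moves the arm, as the interface text tells. Its arguments: {"type":"object","properties":{"plan":{"type":"array"},"squeeze":{"type":"number"}},"required":["plan"]}

```bash
mkdir -p pics
cat > h.py <<'E'
import numpy as np, cv2
from station import ctrl, cams
def snap(n):
    im,d=cams.camera(n); i=cams.camera_info(n); return im,d,i
def ray(i,u,v,z):
    T=np.linalg.inv(np.array(i["world_to_cam"])); d=T[:3,:3]@np.array([(u-i["cx"])/i["fx"],(v-i["cy"])/i["fy"],1]); o=T[:3,3]
    return o+d*(z-o[2])/d[2]
def pts(i,d):
    T=np.linalg.inv(np.array(i["world_to_cam"])); v,u=np.mgrid[:d.shape[0],:d.shape[1]]
    P=np.stack([(u-i["cx"])/i["fx"]*d,(v-i["cy"])/i["fy"]*d,d],-1); return P@T[:3,:3].T+T[:3,3]
E
python3 - <<'E'
from h import *
o=ctrl.get_obs(); print(o["time_s"],o["ee_pos"],o["eef_rot"],o["grip_width"])
for n in("top","scene"):
    im,d,i=snap(n); cv2.imwrite(f"pics/{n}0.png",im); np.savez(f"{n}0.npz",im=im,d=d,**{k:np.array(i[k]) for k in i})
    print(n,i)
E
```

```text
0.0 [0.18632146 0.51715605 0.18375663] [-3.14037804e+00 -5.44368410e-05  2.79574822e+00] 0.09420882120719898
top {'fx': 389.8194242622638, 'fy': 389.8194242622638, 'cx': 318.53962120384216, 'cy': 204.42839342696482, 'world_to_cam': array([[-0.00351086, -0.9996585 , -0.0258952 ,  0.02010643],
       [-0.99838952,  0.00497031, -0.05651258,  0.5571145 ],
       [ 0.05662199,  0.02565509, -0.99806601,  1.1361397 ],
       [ 0.        ,  0.        ,  0.        ,  1.        ]])}
scene {'fx': 362.3128289559646, 'fy': 362.3128289559646, 'cx': 318.77433459475105, 'cy': 198.35124121601947, 'world_to_cam': array([[ 0.4146578 ,  0.90995973,  0.00567403, -0.21380986],
       [ 0.49751776, -0.2214832 , -0.83870213, -0.18819539],
       [-0.76192847,  0.35059731, -0.54456087,  1.24780185],
       [ 0.        ,  0.        ,  0.        ,  1.        ]])}
```

View pics/top0.png

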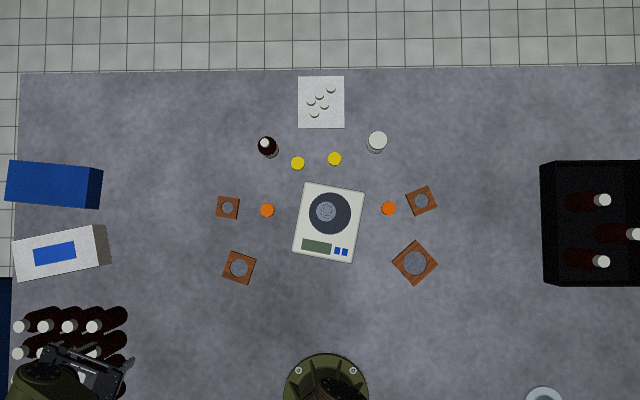

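View pics/scene0.png

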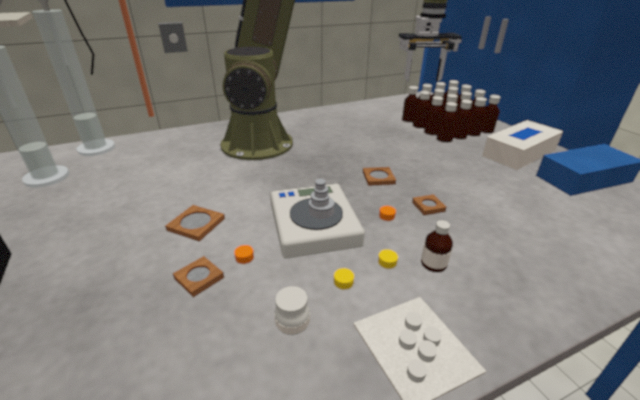

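Top view: the stack is at (326,212) and the cases at (228,207), (239,267), (421,200) and (414,262). Possible mix-ups are the orange discs at (267,210) and (388,208), the yellow discs at (297,163) and (334,159), and the white pieces on paper at (320,100). The only steel stack is the one on the pan, so that's the target. I'll measure the cases and check the stack in a crop.

Run:
```python
from h import *
z=np.load("top0.npz"); im=z["im"]; d=z["d"]; i={k:z[k] for k in("fx","fy","cx","cy","world_to_cam")}
hsv=cv2.cvtColor(im,cv2.COLOR_BGR2HSV)
m=((hsv[...,0]>4)&(hsv[...,0]<18)&(hsv[...,1]>90)&(hsv[...,2]>50)&(hsv[...,2]<200)).astype(np.uint8)
m[:140]=0;m[320:]=0
for c in cv2.findContours(m,cv2.RETR_EXTERNAL,cv2.CHAIN_APPROX_NONE)[0]:
    if cv2.contourArea(c)<150: continue
    w=np.array([ray(i,u,v,.016)[:2] for u,v in c[:,0]],np.float32)
    r=cv2.minAreaRect(w*1000); print(c[:,0].mean(0).round(),np.round(r[0]),np.round(r[1]),round(r[2]))
P=pts(i,d)
for u,v,n in((326,212,"stack"),(267,146,"amber"),(377,140,"jar")):
    q=P[v-22:v+22,u-22:u+22].reshape(-1,3); print(n,q[q[:,2].argmax()].round(3))
    if n=="stack":
        for a,b in((.055,.075),(.08,.092),(.1,.112),(.118,.13),(.134,.148)):
            s=q[(q[:,2]>a)&(q[:,2]<b)]; 
            if len(s): print(a,len(s),s.min(0).round(3),s.max(0).round(3),s.mean(0).round(3))
c1=cv2.resize(im[180:270,200:450],None,fx=3,fy=3,interpolation=cv2.INTER_CUBIC)
s=np.load("scene0.npz"); c2=cv2.resize(s["im"][170:245,250:375],None,fx=6,fy=4*1.0,interpolation=cv2.INTER_CUBIC)[:, :750]
cv2.imwrite("pics/crop.png",np.vstack([c1,c2]))
```

```text
[239. 268.] [372. 254.] [82. 81.] 72
[414. 263.] [ 386. -261.] [98. 96.] 42
[227. 207.] [551. 290.] [65. 62.] 82
[421. 200.] [ 568. -283.] [68. 73.] 23
stack [ 0.492 -0.012  1.166]
0.055 1012 [ 0.474 -0.064  0.055] [0.59  0.058 0.066] [ 0.529 -0.015  0.06 ]
0.08 147 [ 0.507 -0.03   0.081] [0.56  0.023 0.092] [0.532 0.002 0.085]
0.1 65 [ 0.518 -0.027  0.101] [0.553 0.012 0.111] [ 0.533 -0.01   0.106]
0.118 44 [ 0.523 -0.021  0.118] [0.552 0.008 0.127] [ 0.535 -0.003  0.123]
0.134 54 [ 0.527 -0.018  0.135] [0.546 0.    0.144] [ 0.537 -0.008  0.141]
amber [ 0.492 -0.012  1.166]
jar [ 0.492 -0.012  1.166]
```

View pics/crop.png

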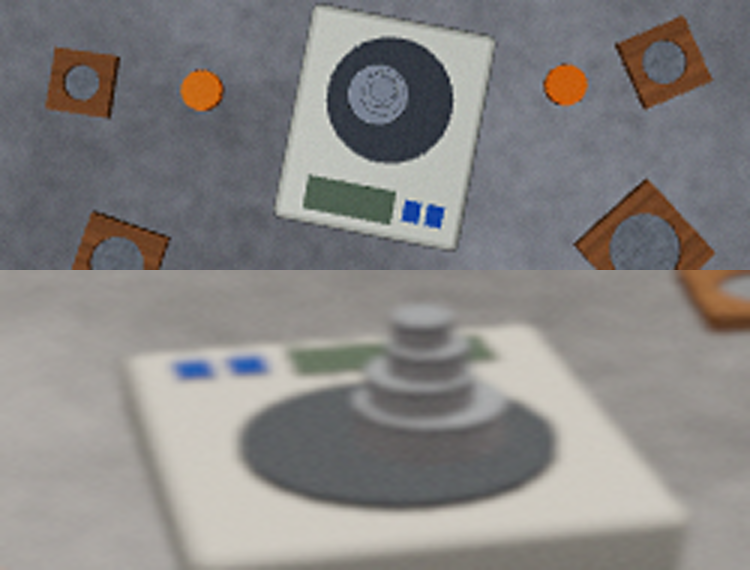

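```bash
cat >> h.py <<'E'
from scipy.spatial.transform import Rotation as Ro
def go(x,y,z,yaw=np.pi):
    o=ctrl.get_obs(); R=Ro.from_euler("xyz",o["eef_rot"]); G=Ro.from_euler("xyz",[np.pi,0,yaw])
    print("t",round(o["time_s"],2),"at",np.round(o["ee_pos"]*1000,1),"shift",np.round(R.inv().apply(np.array([x,y,z])-o["ee_pos"])*1000,1),"turn",np.round((R.inv()*G).as_rotvec(),3))
E
python3 - <<'E'
from h import *
i=cams.camera_info("wrist"); T=np.linalg.inv(i["world_to_cam"]); o=ctrl.get_obs(); R=Ro.from_euler("xyz",o["eef_rot"])
print(i["fx"],R.inv().apply(T[:3,3]-o["ee_pos"]),R.inv().as_matrix()@T[:3,:3])
go(.537,-.008,.25)
z=np.load("top0.npz"); i={k:z[k] for k in("fx","fy","cx","cy","world_to_cam")}
print(ray(i,265,142,.105),ray(i,378,139,.06))
E
```

```text
314.89488346632567 [ 0.07225535 -0.00054405 -0.19979876] [[ 2.01354177e-04 -9.68831090e-01 -2.47722181e-01]
 [ 9.99999979e-01  2.06757754e-04  4.20161193e-06]
 [ 4.71478295e-05 -2.47722176e-01  9.68831111e-01]]
t 0.1 at [186.4 517.2 183.9] shift [-507.9 -375.3  -65.8] turn [-0.001 -0.    -0.346]
[0.72557268 0.16276115 0.105     ] [ 0.74117386 -0.15406514  0.06      ]
```

The rows are not in the units I measure in: shifts go in shares of 800 mm and turns go in shares of 2 pi rad. I convert before sending: -508 mm is -0.635, -375 mm is -0.4688, -0.346 rad is -0.0551.

Request:
arm_command --plan '[[[-0.635,-0.4688,-0.0825,0,0,-0.0551,-1],[-0.635,-0.4688,-0.0825,0,0,-0.0551,-1],[-0.635,-0.4688,-0.0825,0,0,-0.0551,-1],[-0.635,-0.4688,-0.0825,0,0,-0.0551,-1],[-0.635,-0.4688,-0.0825,0,0,-0.0551,-1],[-0.635,-0.4688,-0.0825,0,0,-0.0551,-1],[-0.635,-0.4688,-0.0825,0,0,-0.0551,-1],[-0.635,-0.4688,-0.0825,0,0,-0.0551,-1],[-0.635,-0.4688,-0.0825,0,0,-0.0551,-1],[-0.635,-0.4688,-0.0825,0,0,-0.0551,-1],[-0.635,-0.4688,-0.0825,0,0,-0.0551,-1],[-0.635,-0.4688,-0.0825,0,0,-0.0551,-1]]]'

```text
time_s: 1.3
ee_pos: [0.5154, 0.0242, 0.2462]
eef_rot: [3.142, -0.0, -3.142]
force: [0.7, 0.1, 0.0]
grip_width: 0.0942
grip_force: 0.0
```

Run:
```python
from h import *
go(.537,-.008,.22)
```

```text
t 1.3 at [515.4  24.2 246.2] shift [-21.6 -32.2  26.2] turn [ 0. -0.  0.]
```

Request:
arm_command --plan '[[[-0.025,-0.0375,0.0325,0,0,0,-1],[-0.025,-0.0375,0.0325,0,0,0,-1],[-0.025,-0.0375,0.0325,0,0,0,-1]]]'

```text
time_s: 1.6
ee_pos: [0.5344, -0.0041, 0.2193]
eef_rot: [3.141, -0.002, 3.14]
force: [0.1, 0.1, 0.9]
grip_width: 0.0939
grip_force: 0.0
```

Run:
```python
from h import *
go(.537,-.008,.2)
im,d,i=snap("wrist"); P=pts(i,d); np.savez("w0.npz",im=im,d=d,P=P,**{k:np.array(i[k]) for k in i})
T=np.linalg.inv(i["world_to_cam"]); print("cam",T[:3,3].round(3))
ok=d>0
for lo,hi,n in((.136,.146,"w50"),(.119,.129,"w100"),(.101,.111,"w200"),(.081,.091,"w500")):
    m=((P[...,2]>lo)&(P[...,2]<hi)&ok&(abs(P[...,0]-.535)<.04)&(abs(P[...,1])<.045)).astype(np.uint8)
    c=max(cv2.findContours(m,cv2.RETR_EXTERNAL,cv2.CHAIN_APPROX_NONE)[0],key=cv2.contourArea)
    zz={"w50":.141,"w100":.124,"w200":.106,"w500":.086}[n]
    w=np.array([ray(i,u,v,zz)[:2] for u,v in c[:,0]],np.float32)*1000
    (e,r)=cv2.minEnclosingCircle(w); print(n,np.round(e,1),round(2*r,1),np.median(P[m>0][:,2]).round(4),cv2.boundingRect(c))
cv2.imwrite("pics/w0.png",cv2.resize(im,None,fx=1.25,fy=1.25))
```

```text
t 1.6 at [534.4  -4.1 219.3] shift [-2.6 -3.9 19.3] turn [ 0.    -0.002 -0.001]
cam [ 0.462 -0.004  0.42 ]
w50 [535.9  -8.6] 22.6 0.1411 (303, 191, 24, 24)
w100 [536.1  -6.6] 30.3 0.124 (302, 183, 31, 30)
w200 [534.6  -8. ] 40.1 0.1061 (297, 174, 39, 33)
w500 [533.8  -3.5] 56.3 0.0862 (295, 162, 51, 50)
```

View pics/w0.png

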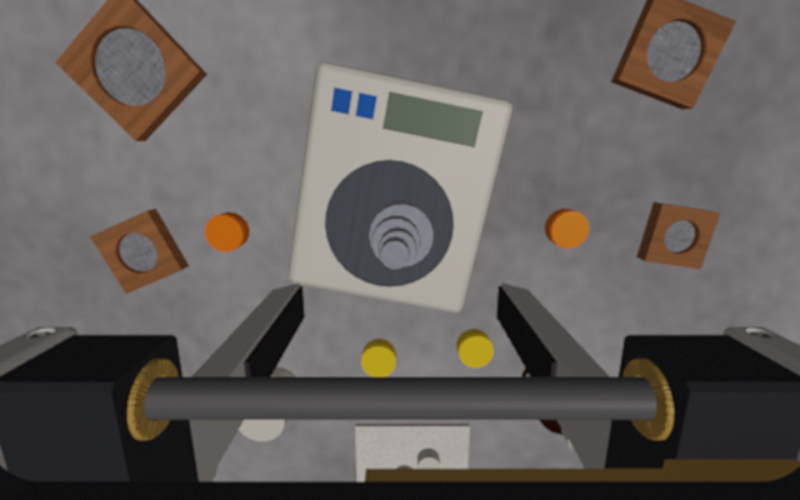

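The picture shows the stack at (395,240) and all four cases, with largest recess at (130,66), then (675,50), (138,251) and (680,236). I'll refine the case centres from this same frame.

Run:
```python
from h import *
z=np.load("w0.npz"); im=z["im"]; i={k:z[k] for k in("fx","fy","cx","cy","world_to_cam")}
hsv=cv2.cvtColor(im,cv2.COLOR_BGR2HSV)
m=((hsv[...,0]>4)&(hsv[...,0]<20)&(hsv[...,1]>80)&(hsv[...,2]>50)&(hsv[...,2]<190)).astype(np.uint8); m[260:]=0
cs,h=cv2.findContours(m,cv2.RETR_CCOMP,cv2.CHAIN_APPROX_NONE)
for c,k in zip(cs,h[0]):
    if cv2.contourArea(c)<150: continue
    w=np.array([ray(i,u,v,.016)[:2] for u,v in c[:,0]],np.float32)*1000
    print("hole" if k[3]>=0 else "out",c[:,0].mean(0).round(),np.round(cv2.minAreaRect(w)[0],1),np.round(cv2.minAreaRect(w)[1],1),np.round(cv2.minEnclosingCircle(w),1) if 0 else np.round(cv2.fitEllipse(w)[0],1))
go(.536,-.0085,.134)
```

```text
out [181. 185.] [ 546.1 -185.7] [44.5 42.6] [ 545.9 -185.9]
out [111. 200.] [ 566.9 -280. ] [69.4 78.9] [ 567.  -280.5]
hole [110. 201.] [ 568.  -281.5] [44.2 41.5] [ 567.8 -281.7]
out [454. 182.] [542.1 170.5] [41.2 46.4] [541.9 170.7]
out [542. 188.] [550.2 287.5] [71.1 61.8] [550.  287.8]
hole [543. 189.] [550.7 289.7] [33.9 35.6] [550.3 289.5]
out [536.  43.] [373.1 251.8] [85.7 83.6] [374.  252.3]
hole [539.  40.] [373.4 252.8] [53.6 52.3] [372.7 253. ]
out [104.  52.] [ 387.3 -259. ] [101.6  98.6] [ 388.7 -259. ]
hole [104.  53.] [ 386.8 -259.3] [68.  68.3] [ 386.9 -259.6]
t 1.65 at [534.5  -3.4 220.2] shift [-1.5 -5.1 86.2] turn [ 0. -0.  0.]
```

In the tool's units: 80 mm is 0.1, -1.5 mm is -0.0019.

Request:
arm_command --plan '[[[-0.0019,-0.0063,0.0375,0,0,0,-0.3],[-0.0019,-0.0063,0.075,0,0,0,-0.3],[-0.0019,-0.0063,0.0938,0,0,0,-0.3],[-0.0019,-0.0063,0.1,0,0,0,-0.3],[-0.0019,-0.0063,0.1,0,0,0,-0.3]]]'

```text
time_s: 2.15
ee_pos: [0.5362, -0.008, 0.1407]
eef_rot: [-3.142, 0.0, -3.14]
force: [-0.6, -1.2, 1.2]
grip_width: 0.0617
grip_force: 0.0
```

Run:
```python
from h import *
go(.536,-.0085,.134); print(ctrl.get_obs()["grip_width"])
```

```text
t 2.15 at [536.2  -8.  140.7] shift [ 0.2 -0.5  6.7] turn [-0.     0.     0.001]
0.06165136023563929
```

In the tool's units: 6.5 mm is 0.0081, -0.5 mm is -0.0006.

Request:
arm_command --plan '[[[0,-0.0006,0.0081,0,0,0,-0.3],[0,-0.0006,0.0081,0,0,0,-0.3],[0,-0.0006,0.0081,0,0,0,0.2],[0,-0.0006,0.0081,0,0,0,0.4],[0,-0.0006,0.0081,0,0,0,0.5],[0,-0.0006,0.0081,0,0,0,0.6],[0,-0.0006,0.0081,0,0,0,0.7],[0,-0.0006,0.0081,0,0,0,0.8],[0,-0.0006,0.0081,0,0,0,1],[0,-0.0006,0.0081,0,0,0,1]]]' --squeeze 10

```text
time_s: 3.15
ee_pos: [0.5362, -0.0093, 0.1336]
eef_rot: [3.142, -0.0, -3.141]
force: [-0.4, 0.0, -0.8]
grip_width: 0.0017
grip_force: 0.0
```

Run:
```python
from h import *
im,d,i=snap("wrist"); im2,_,_=snap("scene")
cv2.imwrite("pics/w1.png",np.hstack([cv2.resize(im[100:340,200:440],(400,400)),cv2.resize(im2[160:260,270:370],(400,400),interpolation=cv2.INTER_CUBIC)]))
o=ctrl.get_obs(); print(o["grip_width"],o["grip_force"])
```

```text
0.00043090999982590934 0.0
```

View pics/w1.png

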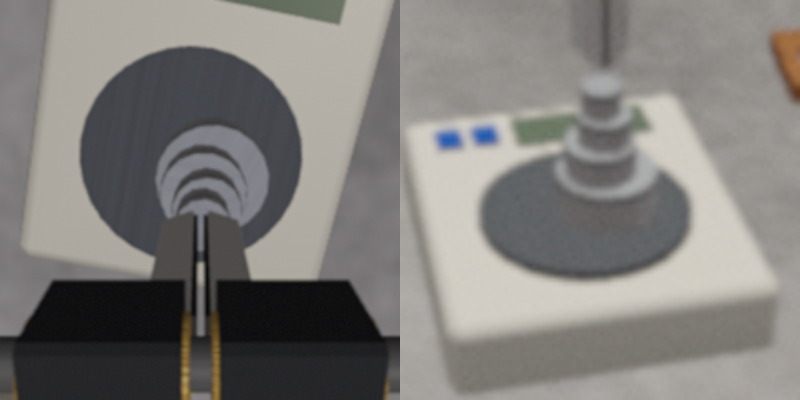

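The fingers closed above w50. In the right half their tips at (605,65) are clear of its top at (600,80), so the stack hasn't moved. I'll measure where the tips really are.

Run:
```python
from h import *
o=ctrl.get_obs(); print(o["ee_pos"])
for n in("wrist","scene"):
    im,d,i=snap(n); P=pts(i,d); 
    W=np.array(i["world_to_cam"]); p=W[:3,:3]@o["ee_pos"]+W[:3,3]; print(n,"TCP px",i["fx"]*p[0]/p[2]+i["cx"],i["fy"]*p[1]/p[2]+i["cy"],p[2])
    m=(abs(P[...,0]-.536)<.03)&(abs(P[...,1]+.009)<.03)&(P[...,2]>.13)&(P[...,2]<.22)
    q=P[m]; vv,uu=np.nonzero(m); 
    for lo in np.arange(.13,.2,.005):
        k=(q[:,2]>=lo)&(q[:,2]<lo+.005)
        if k.any(): print(round(lo,3),k.sum(),q[k].min(0).round(4),q[k].max(0).round(4),vv[k].min(),vv[k].max())
    np.savez(n+"1.npz",im=im,d=d)
```

```text
[ 0.53624996 -0.00929904  0.13362972]
wrist TCP px 320.4575421981749 230.60738984506742 0.2114934318888821
0.13 44 [ 0.5257 -0.0184  0.1301] [5.318e-01 5.000e-04 1.346e-01] 215 223
0.135 137 [ 0.5254 -0.0195  0.1352] [0.534  0.0016 0.14  ] 217 229
0.14 130 [ 0.5259 -0.0187  0.14  ] [0.5325 0.0008 0.1418] 219 229
0.15 5 [ 0.5257 -0.0132  0.1534] [ 0.5262 -0.0066  0.1547] 226 226
0.155 61 [ 0.5254 -0.0172  0.155 ] [ 0.5276 -0.0015  0.1599] 226 231
0.16 119 [ 0.5251 -0.0217  0.1601] [0.5278 0.0018 0.165 ] 229 235
0.165 143 [ 0.5252 -0.0219  0.165 ] [0.5277 0.0022 0.17  ] 232 238
0.17 144 [ 0.5251 -0.022   0.17  ] [0.528  0.0023 0.175 ] 235 242
0.175 161 [ 0.5253 -0.0222  0.175 ] [0.5278 0.0025 0.18  ] 238 245
0.18 183 [ 0.5252 -0.0223  0.1801] [0.5278 0.0023 0.185 ] 242 249
0.185 204 [ 0.525 -0.022  0.185] [0.5278 0.0025 0.19  ] 246 253
0.19 235 [ 0.5252 -0.0222  0.19  ] [0.5347 0.0024 0.195 ] 249 271
0.195 287 [ 0.5251 -0.0223  0.195 ] [0.5435 0.0026 0.2   ] 254 291
0.2 252 [ 0.5251 -0.0222  0.2001] [0.5283 0.0027 0.205 ] 258 268
scene TCP px 319.1763576439136 183.43624248058936 0.7631
[... 238 characters left out ...]
  0.1548] [ 0.5459 -0.012   0.1548] 177 177
0.155 14 [ 0.5416 -0.0176  0.1552] [ 0.5455 -0.0047  0.1599] 174 176
0.16 26 [ 0.5258 -0.0217  0.1601] [0.5466 0.0015 0.1646] 170 175
0.165 29 [ 0.5253 -0.0226  0.1651] [0.5461 0.0021 0.1697] 168 172
0.17 33 [ 0.5252 -0.022   0.1703] [0.5475 0.0025 0.1748] 165 171
0.175 32 [ 0.5284 -0.0221  0.1751] [0.5469 0.0021 0.1799] 164 169
0.18 34 [ 0.5273 -0.0224  0.18  ] [0.5477 0.0024 0.1848] 161 167
0.185 31 [ 0.5267 -0.0225  0.1853] [0.5472 0.0021 0.1898] 159 164
0.19 35 [ 0.5271 -0.0228  0.1904] [0.5464 0.0012 0.195 ] 157 162
0.195 35 [ 0.5271 -0.0222  0.1952] [0.547  0.0017 0.1999] 155 160
0.2 33 [ 0.5284 -0.0224  0.2001] [0.5471 0.0018 0.205 ] 153 157
```

Run:
```python
from h import *
z=np.load("w0.npz"); P=z["P"]
print("reported TCP z .2202 x .5345")
m=(abs(P[...,0]-.535)<.03)&(abs(P[...,1])<.075)&(P[...,2]>.2)&(P[...,2]<.3); q=P[m]
for lo in np.arange(.2,.27,.005):
    k=(q[:,2]>=lo)&(q[:,2]<lo+.005)
    if k.any(): print(round(lo,3),k.sum(),q[k].min(0).round(4),q[k].max(0).round(4))
```

```text
reported TCP z .2202 x .5345
0.235 1 [ 0.5341 -0.0513  0.24  ] [ 0.5341 -0.0513  0.24  ]
0.24 141 [ 0.5236 -0.0576  0.2404] [0.5414 0.0493 0.245 ]
0.245 224 [ 0.5236 -0.0622  0.245 ] [0.542  0.0539 0.25  ]
0.25 266 [ 0.5234 -0.062   0.2501] [0.5415 0.0547 0.255 ]
0.255 290 [ 0.5235 -0.0625  0.255 ] [0.5415 0.0543 0.26  ]
0.26 314 [ 0.5236 -0.0627  0.26  ] [0.5416 0.0547 0.265 ]
0.265 350 [ 0.5234 -0.0631  0.265 ] [0.5418 0.0553 0.27  ]
0.27 391 [ 0.5232 -0.0627  0.27  ] [0.5417 0.0549 0.275 ]
```

Both cameras put the real finger ends about 20 mm above the reported TCP, whether open or closed. I'll allow for that: true tip = reported z + 20 mm.

In the tool's units: 20 mm is 0.025, 18 mm is 0.0225.

Request:
arm_command --plan '[[[0,0.0006,0,0,0,0,-0.1],[0,0.0006,0,0,0,0,-0.1],[0,0.0006,0,0,0,0,-0.1],[0,0.0006,0,0,0,0,-0.1],[0,0.0006,0.01,0,0,0,-0.1],[0,0.0006,0.0175,0,0,0,-0.1],[0,0.0006,0.0225,0,0,0,-0.1],[0,0.0006,0.025,0,0,0,-0.1],[0,0.0006,0.025,0,0,0,-0.1]]]'

```text
time_s: 4.25
ee_pos: [0.5361, -0.0088, 0.1133]
eef_rot: [3.142, -0.001, -3.141]
force: [-0.5, -0.6, 0.2]
grip_width: 0.0519
grip_force: 0.0
```

Request:
arm_command --plan '[[[0,0,0,0,0,0,0.2],[0,0,0,0,0,0,0.4],[0,0,0,0,0,0,0.5],[0,0,0,0,0,0,0.6],[0,0,0,0,0,0,0.7],[0,0,0,0,0,0,0.8],[0,0,0,0,0,0,0.9],[0,0,0,0,0,0,1]]]' --squeeze 10

```text
time_s: 5.05
ee_pos: [0.5363, -0.0088, 0.1137]
eef_rot: [3.142, 0.0, -3.141]
force: [0.0, 0.4, 1.7]
grip_width: 0.0212
grip_force: 10.0
```

In the tool's units: 299 mm is 0.3738, 280 mm is 0.35.

Request:
arm_command --plan '[[[0,0,-0.0063,0,0,0,1],[0,0,-0.025,0,0,0,1],[0,0,-0.05,0,0,0,1],[-0.0013,0.025,-0.0563,0,0,0,1],[-0.0038,0.0688,-0.0563,0,0,0,1],[-0.0063,0.1188,-0.0563,0,0,0,1],[-0.0088,0.1688,-0.0563,0,0,0,1],[-0.0113,0.2188,-0.05,0,0,0,1],[-0.0138,0.2688,-0.0375,0,0,0,1],[-0.0163,0.3125,-0.0188,0,0,0,1],[-0.0175,0.35,0,0,0,0,1],[-0.0188,0.3738,0.025,0,0,0,1]]]'

```text
time_s: 6.25
ee_pos: [0.5511, 0.2924, 0.0936]
eef_rot: [3.141, 0.001, -3.14]
force: [1.4, -0.4, 0.1]
grip_width: 0.0213
grip_force: 10.0
```

In the tool's units: 75 mm is 0.0938, 65 mm is 0.0813.

Request:
arm_command --plan '[[[0,0,0.025,0,0,0,1],[0,0,0.0563,0,0,0,1],[0,0,0.0813,0,0,0,1],[0,0,0.0938,0,0,0,1],[0,0,0.0938,0,0,0,1],[0,0,0.0938,0,0,0,1]]]'

```text
time_s: 6.85
ee_pos: [0.5516, 0.2904, 0.0196]
eef_rot: [3.141, 0.001, -3.141]
force: [0.4, -0.7, 0.8]
grip_width: 0.0216
grip_force: 10.0
```

Run:
```python
from h import *
go(.551,.290,-.0012); print(ctrl.get_obs()["grip_width"])
im,d,i=snap("wrist"); T=i["world_to_cam"]; cv2.imwrite("pics/w2.png",im[100:300,160:480].repeat(2,0).repeat(2,1))
```

```text
t 6.85 at [551.6 290.4  19.6] shift [ 0.6 -0.4 20.8] turn [0.    0.001 0.   ]
0.021605207616723077
```

View pics/w2.png

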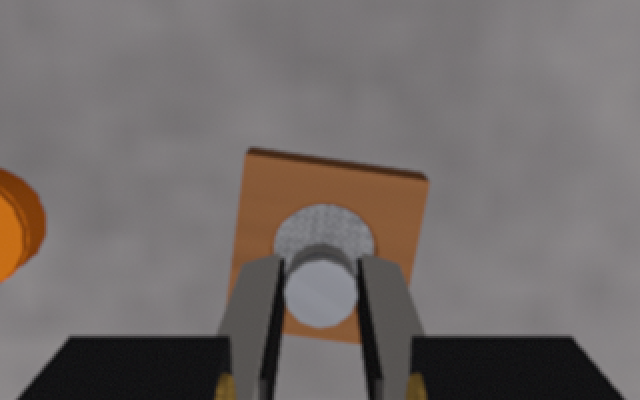

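The weight sits upright in the fingers at (320,290), in line with the recess at (323,245). I'll lower it slowly.

In the tool's units: 20 mm is 0.025, 19.5 mm is 0.0244.

Request:
arm_command --plan '[[[0,0,0.0075,0,0,0,1],[0,0,0.015,0,0,0,1],[0,0,0.0188,0,0,0,1],[0,0,0.0213,0,0,0,1],[0,0,0.0225,0,0,0,1],[0,0,0.0231,0,0,0,1],[0,0,0.0238,0,0,0,1],[0,0,0.0244,0,0,0,1],[0,0,0.025,0,0,0,1],[0,0,0.025,0,0,0,1]]]'

```text
time_s: 7.9
ee_pos: [0.5512, 0.2902, -0.0013]
eef_rot: [3.142, 0.0, -3.141]
force: [0.2, -0.6, 1.0]
grip_width: 0.0214
grip_force: 10.0
```

In the tool's units: 0.8 mm is 0.001, 0.6 mm is 0.0008.

Request:
arm_command --plan '[[[0,0,0.0004,0,0,0,1],[0,0,0.0008,0,0,0,1],[0,0,0.001,0,0,0,1],[0,0,0.001,0,0,0,1]]]'

```text
time_s: 8.3
ee_pos: [0.5514, 0.2903, -0.0014]
eef_rot: [3.141, 0.0, -3.141]
force: [-3.0, -2.2, 8.1]
grip_width: 0.0214
grip_force: 10.0
```

In the tool's units: -110 mm is -0.1375, -65 mm is -0.0813.

Request:
arm_command --plan '[[[0,0,-0.0005,0,0,0,1],[0,0,-0.0005,0,0,0,0.5],[0,0,-0.0005,0,0,0,0.3],[0,0,-0.0005,0,0,0,0.1],[0,0,-0.0005,0,0,0,0.1],[0,0,-0.0005,0,0,0,0.1],[0,0,-0.0063,0,0,0,0.1],[0,0,-0.0313,0,0,0,0.1],[0,0,-0.0813,0,0,0,0.1],[0,0,-0.1375,0,0,0,0.0]]]'

```text
time_s: 9.3
ee_pos: [0.5505, 0.2899, 0.1085]
eef_rot: [-3.141, -0.002, -3.141]
force: [-0.4, 0.3, 0.2]
grip_width: 0.0459
grip_force: 0.0
```

In the tool's units: -297 mm is -0.3713, -290 mm is -0.3625.

Request:
arm_command --plan '[[[0,-0.025,-0.05,0,0,0,0],[0.0025,-0.075,-0.0563,0,0,0,0],[0.005,-0.1313,-0.0563,0,0,0,0],[0.0075,-0.1875,-0.0563,0,0,0,0],[0.01,-0.2438,-0.0563,0,0,0,0],[0.0125,-0.2938,-0.0563,0,0,0,0],[0.0163,-0.3375,-0.0563,0,0,0,0],[0.0188,-0.3625,-0.05,0,0,0,0],[0.0188,-0.3713,-0.0375,0,0,0,0],[0.0188,-0.3713,-0.0313,0,0,0,0],[0.0188,-0.3713,-0.0313,0,0,0,0]]]'

```text
time_s: 10.4
ee_pos: [0.5359, -0.0059, 0.1319]
eef_rot: [3.141, -0.002, -3.141]
force: [0.3, 0.3, 0.4]
grip_width: 0.0472
grip_force: 0.0
```

```bash
cat > m.py <<'E'
from h import *
import sys
H=dict(w50=.141,w100=.124,w200=.106,w500=.086)
def stack(names):
    im,d,i=snap("wrist"); P=pts(i,d)
    for n in names:
        zz=H[n]; m=((abs(P[...,2]-zz)<.005)&(d>0)&(abs(P[...,0]-.535)<.04)&(abs(P[...,1])<.045)).astype(np.uint8)
        c=max(cv2.findContours(m,cv2.RETR_EXTERNAL,cv2.CHAIN_APPROX_NONE)[0],key=cv2.contourArea)
        w=np.array([ray(i,u,v,zz)[:2] for u,v in c[:,0]],np.float32)*1000
        e,r=cv2.minEnclosingCircle(w); print(n,np.round(e,1),round(2*r,1),np.median(P[m>0][:,2]).round(4))
    return im
def case(x,y,f):
    im,d,i=snap("top"); P=pts(i,d)
    m=(abs(P[...,0]-x)<.06)&(abs(P[...,1]-y)<.06)&(P[...,2]>.021)&(P[...,2]<.05)
    q=P[m]; print("placed",len(q),(q.max(0)/2+q.min(0)/2).round(4),np.median(q[:,2]).round(4),np.ptp(q[:,2]).round(4))
    cv2.imwrite(f,im)
E
python3 - <<'E'
from m import *
o=ctrl.get_obs();print(o["ee_pos"],o["grip_width"])
im=stack(["w100","w200","w500"]); case(.551,.29,"pics/t1.png")
go(.536,-.0066,.096)
E
```

```text
[ 0.53589986 -0.00590991  0.13187775] 0.04720702471994991
w100 [536.1  -6.8] 30.9 0.1239
w200 [534.3  -8.8] 40.2 0.1059
w500 [533.5  -4. ] 56.0 0.0859
placed 46 [0.5491 0.2973 0.0256] 0.0259 0.0091
t 10.5 at [536.3  -5.7 132.8] shift [ 0.3 -0.9 36.8] turn [ 0.    -0.     0.002]
```

Request:
arm_command --plan '[[[0.0004,-0.0013,0.0188,0,0,0,0],[0.0004,-0.0013,0.035,0,0,0,0],[0.0004,-0.0013,0.0425,0,0,0,0],[0.0004,-0.0013,0.0463,0,0,0,0],[0.0004,-0.0013,0.0463,0,0,0,0],[0.0004,-0.0013,0.0463,0,0,0,0.2],[0.0004,-0.0013,0.0463,0,0,0,0.3],[0.0004,-0.0013,0.0463,0,0,0,0.4],[0.0004,-0.0013,0.0463,0,0,0,0.5],[0.0004,-0.0013,0.0463,0,0,0,0.7],[0.0004,-0.0013,0.0463,0,0,0,1],[0.0004,-0.0013,0.0463,0,0,0,1]]]' --squeeze 12

```text
time_s: 11.7
ee_pos: [0.5361, -0.0078, 0.0961]
eef_rot: [3.142, 0.001, -3.141]
force: [-0.7, 0.7, 5.0]
grip_width: 0.0292
grip_force: 12.0
```

In the tool's units: -275 mm is -0.3438, -265 mm is -0.3313.

Request:
arm_command --plan '[[[0,0,-0.0063,0,0,0,1],[0,0,-0.025,0,0,0,1],[0,0,-0.05,0,0,0,1],[-0.0038,-0.025,-0.0625,0,0,0,1],[-0.0088,-0.0688,-0.0625,0,0,0,1],[-0.0138,-0.1188,-0.0625,0,0,0,1],[-0.02,-0.1688,-0.0625,0,0,0,1],[-0.0263,-0.2188,-0.0563,0,0,0,1],[-0.0325,-0.2688,-0.0438,0,0,0,1],[-0.0363,-0.3063,-0.025,0,0,0,1],[-0.0388,-0.3313,0,0,0,0,1],[-0.04,-0.3438,0.025,0,0,0,1]]]'

```text
time_s: 12.9
ee_pos: [0.5675, -0.2847, 0.0747]
eef_rot: [-3.142, -0.001, 3.14]
force: [0.9, 0.7, -1.1]
grip_width: 0.0294
grip_force: 12.0
```

In the tool's units: 57 mm is 0.0713, 52 mm is 0.065.

Request:
arm_command --plan '[[[0,0,0.025,0,0,0,1],[0,0,0.05,0,0,0,1],[0,0,0.065,0,0,0,1],[0,0,0.0713,0,0,0,1],[0,0,0.0713,0,0,0,1],[0,0,0.0713,0,0,0,1]]]'

```text
time_s: 13.5
ee_pos: [0.5684, -0.283, 0.0198]
eef_rot: [-3.141, 0.001, -3.141]
force: [0.1, 0.3, -0.7]
grip_width: 0.0292
grip_force: 12.0
```

Run:
```python
from h import *
go(.568,-.282,-.001); print(ctrl.get_obs()["grip_width"])
im,d,i=snap("wrist"); cv2.imwrite("pics/w3.png",im[100:300,160:480].repeat(2,0).repeat(2,1))
```

```text
t 13.5 at [ 568.4 -283.    19.8] shift [ 0.4  1.  20.8] turn [-0.001  0.001  0.   ]
0.029244605890791937
```

View pics/w3.png

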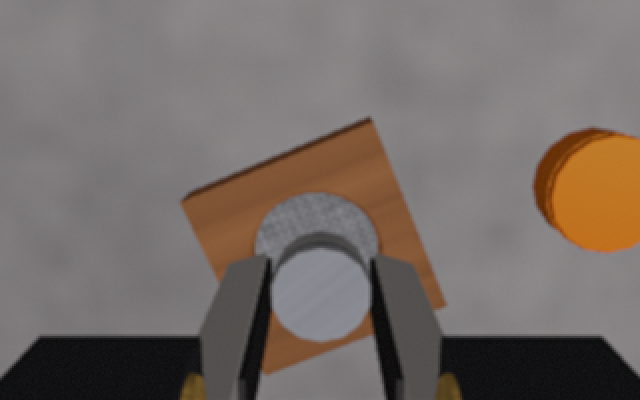

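w100 is held upright at (320,295), in line with its recess at (317,245). Lowering.

In the tool's units: 20 mm is 0.025, 19.5 mm is 0.0244.

Request:
arm_command --plan '[[[0,0.0013,0.0075,0,0,0,1],[0,0.0013,0.015,0,0,0,1],[0,0.0013,0.0188,0,0,0,1],[0,0.0013,0.0213,0,0,0,1],[0,0.0013,0.0225,0,0,0,1],[0,0.0013,0.0231,0,0,0,1],[0,0.0013,0.0238,0,0,0,1],[0,0.0013,0.0244,0,0,0,1],[0,0.0013,0.025,0,0,0,1],[0,0.0013,0.025,0,0,0,1]]]'

```text
time_s: 14.55
ee_pos: [0.5681, -0.2819, -0.0008]
eef_rot: [-3.141, 0.0, -3.141]
force: [-1.0, 0.8, 3.1]
grip_width: 0.0289
grip_force: 12.0
```

In the tool's units: 0.8 mm is 0.001, 0.6 mm is 0.0008.

Request:
arm_command --plan '[[[0,0,0.0004,0,0,0,1],[0,0,0.0008,0,0,0,1],[0,0,0.001,0,0,0,1],[0,0,0.001,0,0,0,1]]]'

```text
time_s: 14.95
ee_pos: [0.5682, -0.2819, -0.0009]
eef_rot: [-3.141, 0.001, -3.141]
force: [-4.4, 3.0, 12.4]
grip_width: 0.0297
grip_force: 12.0
```

In the tool's units: -110 mm is -0.1375, -65 mm is -0.0813.

Request:
arm_command --plan '[[[0,0,-0.0006,0,0,0,1],[0,0,-0.0006,0,0,0,0.4],[0,0,-0.0006,0,0,0,0.2],[0,0,-0.0006,0,0,0,0],[0,0,-0.0006,0,0,0,0],[0,0,-0.0006,0,0,0,0],[0,0,-0.0063,0,0,0,0],[0,0,-0.0313,0,0,0,-0.3],[0,0,-0.0813,0,0,0,-0.3],[0,0,-0.1375,0,0,0,-0.3]]]'

```text
time_s: 15.95
ee_pos: [0.5673, -0.2815, 0.1086]
eef_rot: [3.141, -0.002, -3.141]
force: [1.1, 0.4, 0.4]
grip_width: 0.0611
grip_force: 0.0
```

In the tool's units: 273.5 mm is 0.3419, 270 mm is 0.3375.

Request:
arm_command --plan '[[[0.0025,0.025,-0.025,0,0,0,-0.3],[0.0088,0.075,-0.025,0,0,0,-0.3],[0.015,0.1313,-0.025,0,0,0,-0.3],[0.0225,0.1875,-0.025,0,0,0,-0.3],[0.03,0.2438,-0.025,0,0,0,-0.3],[0.0363,0.2938,-0.025,0,0,0,-0.3],[0.04,0.325,-0.025,0,0,0,-0.3],[0.0419,0.3375,-0.0188,0,0,0,-0.3],[0.0419,0.3419,-0.0063,0,0,0,-0.3],[0.0419,0.3419,-0.0063,0,0,0,-0.3],[0.0419,0.3419,-0.0063,0,0,0,-0.3]]]'

```text
time_s: 17.05
ee_pos: [0.5344, -0.0094, 0.1125]
eef_rot: [-3.142, -0.001, 3.141]
force: [-0.3, 0.7, 0.6]
grip_width: 0.0609
grip_force: 0.0
```

Run:
```python
from m import *
o=ctrl.get_obs();print(o["ee_pos"],o["grip_width"])
im=stack(["w200","w500"]); case(.568,-.282,"pics/t2.png")
go(.5344,-.0088,.076)
```

```text
[ 0.53439228 -0.00937346  0.11252629] 0.06087373598395723
w200 [534.5  -8.7] 40.8 0.1057
w500 [533.5  -4.3] 56.1 0.0857
placed 86 [ 0.5695 -0.2815  0.0261] 0.0263 0.0099
t 17.15 at [534.6  -9.3 113. ] shift [ 0.2  0.5 37. ] turn [-0.    -0.    -0.001]
```

In the tool's units: 37 mm is 0.0463, 34 mm is 0.0425.

Request:
arm_command --plan '[[[0,0.0006,0.0188,0,0,0,-0.3],[0,0.0006,0.035,0,0,0,-0.3],[0,0.0006,0.0425,0,0,0,-0.3],[0,0.0006,0.0463,0,0,0,-0.3],[0,0.0006,0.0463,0,0,0,-0.3],[0,0.0006,0.0463,0,0,0,0],[0,0.0006,0.0463,0,0,0,0.1],[0,0.0006,0.0463,0,0,0,0.2],[0,0.0006,0.0463,0,0,0,0.3],[0,0.0006,0.0463,0,0,0,0.5],[0,0.0006,0.0463,0,0,0,1],[0,0.0006,0.0463,0,0,0,1]]]' --squeeze 18

```text
time_s: 18.35
ee_pos: [0.5346, -0.0078, 0.0763]
eef_rot: [-3.142, 0.0, -3.141]
force: [-0.6, -0.4, 4.7]
grip_width: 0.0396
grip_force: 18.0
```

In the tool's units: 261.5 mm is 0.3269, 161.5 mm is 0.2019.

Request:
arm_command --plan '[[[0,0,-0.0063,0,0,0,1],[0,0,-0.025,0,0,0,1],[0,0,-0.05,0,0,0,1],[0.015,0.025,-0.0625,0,0,0,1],[0.04,0.065,-0.0625,0,0,0,1],[0.0675,0.1088,-0.0625,0,0,0,1],[0.095,0.1538,-0.0625,0,0,0,1],[0.1225,0.1988,-0.0625,0,0,0,1],[0.15,0.2425,-0.0563,0,0,0,1],[0.175,0.2838,-0.0438,0,0,0,1],[0.1938,0.3138,-0.0188,0,0,0,1],[0.2019,0.3269,0.0063,0,0,0,1]]]'

```text
time_s: 19.55
ee_pos: [0.3715, 0.2553, 0.0706]
eef_rot: [3.141, 0.0, -3.139]
force: [1.2, -0.5, -1.6]
grip_width: 0.0393
grip_force: 18.0
```

In the tool's units: 51 mm is 0.0638, 48 mm is 0.06.

Request:
arm_command --plan '[[[0,0,0.025,0,0,0,1],[0,0,0.05,0,0,0,1],[0,0,0.06,0,0,0,1],[0,0,0.0638,0,0,0,1],[0,0,0.0638,0,0,0,1],[0,0,0.0638,0,0,0,1]]]'

```text
time_s: 20.15
ee_pos: [0.3733, 0.2538, 0.0208]
eef_rot: [3.141, 0.001, 3.142]
force: [0.2, 0.3, -1.4]
grip_width: 0.0396
grip_force: 18.0
```

Run:
```python
from h import *
go(.373,.253,-.001); print(ctrl.get_obs()["grip_width"])
im,d,i=snap("wrist"); cv2.imwrite("pics/w4.png",im[100:300,160:480].repeat(2,0).repeat(2,1))
```

```text
t 20.15 at [373.3 253.8  20.8] shift [ 0.4 -0.8 21.8] turn [ 0.001  0.001 -0.   ]
0.03961138926924849
```

View pics/w4.png

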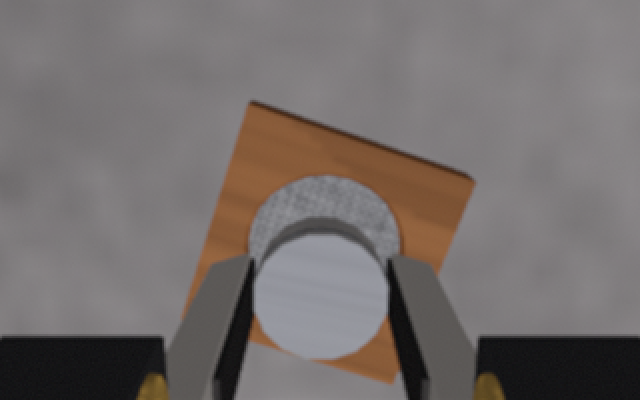

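w200 is level in the fingers at (320,295), over its recess at (325,240). Lowering.

In the tool's units: 21 mm is 0.0263, 20.5 mm is 0.0256.

Request:
arm_command --plan '[[[0,-0.0006,0.0088,0,0,0,1],[0,-0.0006,0.0163,0,0,0,1],[0,-0.0006,0.02,0,0,0,1],[0,-0.0006,0.0225,0,0,0,1],[0,-0.0006,0.0238,0,0,0,1],[0,-0.0006,0.0244,0,0,0,1],[0,-0.0006,0.025,0,0,0,1],[0,-0.0006,0.0256,0,0,0,1],[0,-0.0006,0.0263,0,0,0,1],[0,-0.0006,0.0263,0,0,0,1]]]'

```text
time_s: 21.2
ee_pos: [0.373, 0.2532, -0.0007]
eef_rot: [3.141, 0.0, -3.141]
force: [-1.4, -0.3, 3.3]
grip_width: 0.0392
grip_force: 18.0
```

In the tool's units: 0.8 mm is 0.001, 0.6 mm is 0.0008.

Request:
arm_command --plan '[[[0,0,0.0004,0,0,0,1],[0,0,0.0008,0,0,0,1],[0,0,0.001,0,0,0,1],[0,0,0.001,0,0,0,1]]]'

```text
time_s: 21.6
ee_pos: [0.3731, 0.2532, -0.0008]
eef_rot: [3.141, 0.0, -3.141]
force: [-7.1, -4.5, 17.1]
grip_width: 0.0395
grip_force: 18.0
```

Request:
arm_command --plan '[[[0,0,-0.0008,0,0,0,1],[0,0,-0.0008,0,0,0,0.1],[0,0,-0.0008,0,0,0,0],[0,0,-0.0008,0,0,0,-0.2],[0,0,-0.0008,0,0,0,-0.2],[0,0,-0.0008,0,0,0,-0.2],[0,0,-0.0063,0,0,0,-0.2],[0,0,-0.0313,0,0,0,-0.65],[0,0,-0.0813,0,0,0,-0.65],[0,0,-0.125,0,0,0,-0.65]]]'

```text
time_s: 22.6
ee_pos: [0.3727, 0.2531, 0.0999]
eef_rot: [-3.141, -0.0, -3.141]
force: [-0.1, 0.8, 0.1]
grip_width: 0.076
grip_force: 0.0
```

Request:
arm_command --plan '[[[-0.015,-0.025,-0.0125,0,0,0,-0.65],[-0.0425,-0.0675,-0.0125,0,0,0,-0.65],[-0.0713,-0.115,-0.0125,0,0,0,-0.65],[-0.1,-0.1613,-0.0125,0,0,0,-0.65],[-0.13,-0.2075,-0.0125,0,0,0,-0.65],[-0.1588,-0.2538,-0.0125,0,0,0,-0.65],[-0.185,-0.2963,-0.0063,0,0,0,-0.65],[-0.1975,-0.3163,0,0,0,0,-0.65],[-0.2006,-0.3213,0.0125,0,0,0,-0.65],[-0.2006,-0.3213,0.0125,0,0,0,-0.65],[-0.2006,-0.3213,0.0125,0,0,0,-0.65]]]'

```text
time_s: 23.7
ee_pos: [0.5327, -0.0025, 0.088]
eef_rot: [3.141, -0.001, -3.14]
force: [-0.3, 1.6, 0.5]
grip_width: 0.0777
grip_force: 0.0
```

Run:
```python
from m import *
o=ctrl.get_obs();print(o["ee_pos"],o["grip_width"])
im=stack(["w500"]); case(.373,.253,"pics/t3.png")
go(.5335,-.0042,.050)
```

```text
[ 0.53272597 -0.00252152  0.08801367] 0.0777188153673706
w500 [533.6  -4.2] 56.6 0.0858
placed 155 [0.3738 0.2565 0.0286] 0.0278 0.0125
t 23.8 at [533.2  -2.6  88.6] shift [-0.3 -1.6 38.6] turn [0.    0.    0.002]
```

In the tool's units: 38 mm is 0.0475, 35 mm is 0.0438.

Request:
arm_command --plan '[[[-0.0006,-0.0019,0.0188,0,0,0,-0.65],[-0.0006,-0.0019,0.035,0,0,0,-0.65],[-0.0006,-0.0019,0.0438,0,0,0,-0.65],[-0.0006,-0.0019,0.0475,0,0,0,-0.65],[-0.0006,-0.0019,0.0475,0,0,0,-0.65],[-0.0006,-0.0019,0.0475,0,0,0,-0.4],[-0.0006,-0.0019,0.0475,0,0,0,-0.3],[-0.0006,-0.0019,0.0475,0,0,0,-0.2],[-0.0006,-0.0019,0.0475,0,0,0,-0.1],[-0.0006,-0.0019,0.0475,0,0,0,0.2],[-0.0006,-0.0019,0.0475,0,0,0,1],[-0.0006,-0.0019,0.0475,0,0,0,1]]]' --squeeze 30

```text
time_s: 25.0
ee_pos: [0.5341, -0.005, 0.0505]
eef_rot: [3.141, 0.0, -3.141]
force: [-1.1, 5.0, 4.6]
grip_width: 0.0554
grip_force: 30.0
```

In the tool's units: -255.5 mm is -0.3194, 147 mm is 0.1838.

Request:
arm_command --plan '[[[0,0,-0.0063,0,0,0,1],[0,0,-0.025,0,0,0,1],[0,0,-0.05,0,0,0,1],[0.0125,-0.0225,-0.0688,0,0,0,1],[0.035,-0.06,-0.075,0,0,0,1],[0.06,-0.1038,-0.075,0,0,0,1],[0.085,-0.1475,-0.075,0,0,0,1],[0.11,-0.1913,-0.075,0,0,0,1],[0.135,-0.235,-0.075,0,0,0,1],[0.1588,-0.2763,-0.0688,0,0,0,1],[0.175,-0.305,-0.05,0,0,0,1],[0.1838,-0.3194,-0.025,0,0,0,1]]]'

```text
time_s: 26.2
ee_pos: [0.3857, -0.2629, 0.0701]
eef_rot: [-3.14, 0.0, 3.14]
force: [1.1, 1.2, -5.3]
grip_width: 0.0553
grip_force: 30.0
```

In the tool's units: 50 mm is 0.0625, 46 mm is 0.0575.

Request:
arm_command --plan '[[[0,0,0.025,0,0,0,1],[0,0,0.0475,0,0,0,1],[0,0,0.0575,0,0,0,1],[0,0,0.0625,0,0,0,1],[0,0,0.0625,0,0,0,1],[0,0,0.0625,0,0,0,1]]]'

```text
time_s: 26.8
ee_pos: [0.3873, -0.261, 0.0209]
eef_rot: [-3.141, 0.001, -3.141]
force: [0.1, -1.3, -4.9]
grip_width: 0.0549
grip_force: 30.0
```

Run:
```python
from h import *
go(.387,-.260,-.0005); print(ctrl.get_obs()["grip_width"])
im,d,i=snap("wrist"); cv2.imwrite("pics/w5.png",im[100:300,160:480].repeat(2,0).repeat(2,1))
```

```text
t 26.8 at [ 387.3 -261.    20.9] shift [ 0.3  1.  21.4] turn [-0.001  0.001  0.   ]
0.05494751522815186
```

View pics/w5.png

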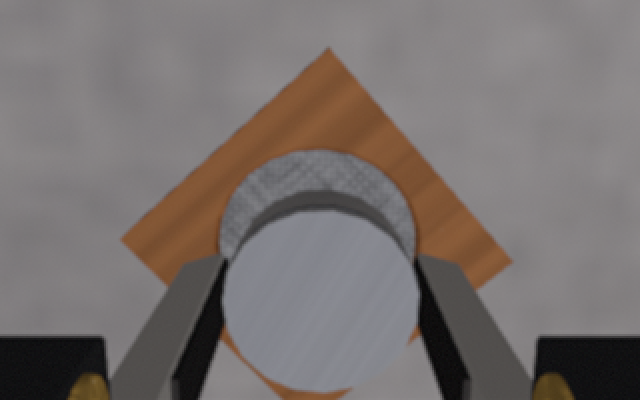

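w500 is level at (320,300), over its recess at (318,240). Lowering.

In the tool's units: 20.8 mm is 0.026, 20.5 mm is 0.0256.

Request:
arm_command --plan '[[[0,0.0013,0.0088,0,0,0,1],[0,0.0013,0.0163,0,0,0,1],[0,0.0013,0.02,0,0,0,1],[0,0.0013,0.0225,0,0,0,1],[0,0.0013,0.0238,0,0,0,1],[0,0.0013,0.0244,0,0,0,1],[0,0.0013,0.025,0,0,0,1],[0,0.0013,0.0256,0,0,0,1],[0,0.0013,0.026,0,0,0,1],[0,0.0013,0.026,0,0,0,1]]]'

```text
time_s: 27.85
ee_pos: [0.387, -0.2599, -0.0004]
eef_rot: [-3.141, 0.0, -3.141]
force: [-0.3, 0.7, -3.0]
grip_width: 0.0553
grip_force: 30.0
```

Request:
arm_command --plan '[[[0,0,0.0004,0,0,0,1],[0,0,0.0006,0,0,0,1],[0,0,0.0009,0,0,0,1],[0,0,0.0009,0,0,0,1]]]'

```text
time_s: 28.25
ee_pos: [0.3871, -0.2599, -0.0005]
eef_rot: [-3.141, 0.0, -3.141]
force: [-4.8, 3.9, 10.3]
grip_width: 0.0556
grip_force: 30.0
```

Contact on the recess floor. I'll release, rise and retreat to a clear spot.

Request:
arm_command --plan '[[[0,0,-0.0006,0,0,0,1],[0,0,-0.0006,0,0,0,-0.25],[0,0,-0.0006,0,0,0,-0.4],[0,0,-0.0006,0,0,0,-0.6],[0,0,-0.0006,0,0,0,-0.6],[0,0,-0.0006,0,0,0,-0.6],[0,0,-0.0063,0,0,0,-0.6],[0,0,-0.0313,0,0,0,-0.6],[0,0,-0.0813,0,0,0,-0.6],[0,0,-0.1375,0,0,0,-0.6],[0,0.025,-0.1875,0,0,0,-0.6],[0,0.075,-0.225,0,0,0,-0.6]]]'

```text
time_s: 29.45
ee_pos: [0.3871, -0.2004, 0.1815]
eef_rot: [-3.14, 0.002, 3.139]
force: [0.9, -0.5, 0.5]
grip_width: 0.0752
grip_force: 0.0
```

In the tool's units: 200 mm is 0.25, 190 mm is 0.2375.

Request:
arm_command --plan '[[[0,0.05,-0.05,0,0,0,-0.6],[0,0.1,-0.075,0,0,0,-0.6],[0,0.15,-0.075,0,0,0,-0.6],[0,0.2,-0.075,0,0,0,-0.6],[0,0.2375,-0.075,0,0,0,-0.6],[0,0.25,-0.075,0,0,0,-0.6],[0,0.25,-0.075,0,0,0,-0.6],[0,0.25,-0.075,0,0,0,-0.6]]]'

```text
time_s: 30.25
ee_pos: [0.387, -0.0006, 0.2388]
eef_rot: [-3.141, -0.0, -3.141]
force: [-0.3, 0.5, 0.0]
grip_width: 0.075
grip_force: 0.0
```

Run:
```python
from m import *
im,d,i=snap("wrist"); t,_,_=snap("top"); s,_,_=snap("scene")
a=cv2.resize(t[180:290,200:450],(800,352),interpolation=cv2.INTER_CUBIC); b=cv2.resize(s[120:310,120:480],(470,248),interpolation=cv2.INTER_CUBIC)
b=np.hstack([b,cv2.resize(im[:240],(330,248))])
cv2.imwrite("pics/end.png",np.vstack([a,b]))
```

```text
(no output)
```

View pics/end.png

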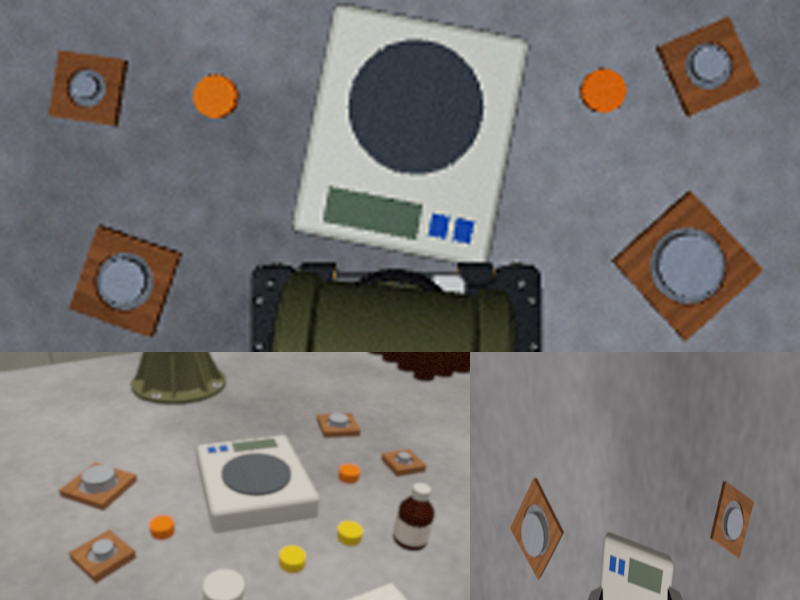

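All four weights sit flat in their recesses: (86,88), (710,65), (124,281) and (690,265). The pan is empty, and the bottle and jar look undisturbed.

```bash
python3 -c "
from station import ctrl
print(ctrl.hand_in())"
```

```text
the job is handed in; nothing more can be done
None
```

The job is handed in at about 30 s of robot time: all four weights came off from the top down and stand flat in their own cases, with the bottle and jar untouched; the first grasp closed on air because the finger ends sit about 20 mm above the reported TCP, which I then corrected for.

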